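# Feel for the hidden release in a parts keeper's edge strip

## Robot

A 7-joint arm with a two-finger parallel gripper is mounted at the origin on the work surface; the furniture and walls round the work are solid. World frame = base frame: x ahead of the robot, y to its left, z up, the work surface at z = 0. Lengths are in m, angles in rad, forces in N, time in s.
With the tool pointing down it reaches from about 0.4 to 0.85 m from the base axis. Payload 6.9 kg.
Tool frame: the origin (TCP) lies midway between the tips of the shut fingers; the grasp point (between the pads) lies behind it (ctrl.pinch_z is the z of the grasp point in the tool frame, in m); z points along the fingers, y is the line along which they close (so a half turn about z gives the same grasp; the last joint's range is limited). The gripper opens to 85 mm and grips with 20 to 120 N. Pads are 22 mm wide; open, the fingers measure 114 mm over their backs; the gripper's body (76 mm by 85 mm) begins 54 mm behind the grasp point. The pads swing forward as they close: fully open they stand 13 mm farther back than shut.
Start: joints at [-1.046, 0.507, -0.238, 1.5, 0.126, 1.149, -0.155], TCP at [0.255, 0.571, 0.231] pointing down, gripper open.
Joint ranges: [-3.08, 3.08], [-0.24, 2.05], [-1.43, 1.35], [0, 2.5], [-1.52, 4.66], [0.17, 1.96], [-2.89, 2.89]. Speed limits (rad/s): [2.39, 2.39, 3.14, 3.14, 3.14, 3.14, 3.14].

## Interface

Orientations are given as a unit quaternion [w, x, y, z].
In Python, from station import ctrl, get_state, vision, ticket, models gives the robot as it stands. Calls block until the motion is done:
- ctrl.movep(position, orientation): joint-space move of the TCP to a pose.
- ctrl.movel(position, frame=None, max_speed=0.15): straight line of the TCP; frame=None keeps the orientation; max_speed is the mean speed in m/s.
- ctrl.set_joints(angles): joint-space move.
- ctrl.ungrasp() and ctrl.close_gripper(force=None): open the fingers fully, or close them until they stop; force is the grip in N (None keeps the last).
- ctrl.pause(seconds).
- ctrl.ik(position, orientation): joint angles nearest the present ones, or None.
- get_state(): the state.
- vision.grab_frame(name): name is "side" or "top"; returns (picture, depth): 420x560x3 uint8, blue, green, red; 420x560 float32, m along the optical axis (not along the pixel's ray), 0 where there is no reading.
- vision.camera_info(name): a dict with "mtx" (3x3 intrinsics, pixels), "dist_coeffs" ([k1, k2, p1, p2, k3] as OpenCV has them; the pictures are not rectified), "R" (3x3) and "t" (3): a world point X has camera coordinates R X + t. Camera axes: x right, y down, z forward; pixel columns grow to the right and rows downward; lengths in m; the calibration is good to about 2 mm. A picture is of the moment at which its call begins. camera_info takes no time and is no camera call.
A pose or a line that the arm cannot do raises ctrl.Unreachable and nothing moves.
- ticket.close_job(): hands the job in; it is judged then, once.
Trained networks look in the newest picture that a camera, given by its name, has taken for a name from the list of things; names that differ only in an ending like _2 or _b are one class to them, and where a whole thing is asked for, a point or a joint stands for the part that bears it (a point fixed in the world has none). Each returns a list of dicts, best first, with "p" (0 to 1); they miss things now and then, are a little off and sometimes report something else, mostly with a low value. They report only what shows in the picture. A call takes as long as a camera call.
- models.recognise(camera, target): "point" ([column, row] in pixels, amid what is visible of it).
- models.masks_of(camera, target): "mask" (420x560 bool, what is visible of it) and "point" ([column, row] in pixels, amid what is visible of it).
The state is a dict: "time": time; "qpos": joint angles; "qd": joint speeds; "tau": joint torques, N m; "tcp_pos": TCP position; "eef_rot": TCP orientation; "contact_force": force on the tool from outside, world axes, zero at the start; "wrist_torque": the same for the moment, N m; "width": finger opening in m; "gripper_force": force on a finger pad.
Only numpy, scipy, OpenCV 4.12 (cv2) and the standard library are available. Lean on these libraries where they do the work, as an engineer would, in place of code of your own. Each camera call takes 0.05 s, during which the arm holds its last target. There are 200 camera calls.

## Task

The drawer of the white parts keeper is opened by a hidden release notch under one of the six look-alike slats of its front edge strip. Touch the strip's left end block with a fingertip, feel along the strip lightly to find the slat that gives way into the notch, and press inside it until the release key is fully home and the drawer has sprung out, then let go. Do not touch the drawer, do not pick up anything, and leave the other things where they are.

Things in the scene. Friction and masses are not known exactly. Their poses are not given: they have to be found in the camera images.
- keeper: low white parts keeper fixed to the table, 150 (x) x 312 (y) mm, its deck 50 mm high; origin at the centre of its underside; x points away from the robot, y to the left along the strip, z up (turned by up to 0.3 rad). The edge strip stands 20 mm above the deck along its front (centred on x = -58 mm); the deck behind it is open, a drawer lies under it
- strip_mid (a point): middle of the top of the edge strip, 70 mm above the table; axes as the keeper. The strip is 30 mm wide and 312 mm long (y): a 24 mm aluminium block at each end and between them six grey slats of 44 mm, exactly alike to the eye, centred 22, 66 and 110 mm to either side of this point. Five are rigid; one, not told which, is sprung and covers the release notch
- strip_right (a point): middle of the top of the aluminium end block at the strip's right (-y) end, 144 mm from the strip's middle
- end_left: the aluminium end block at the strip's left (+y) end, 30 (x) x 24 (y) x 20 mm high, fixed; origin at the centre of its underside, its top is 20 mm above that; same axes as the keeper
- slat_sprung (a joint): how far the sprung slat has sunk into the notch, m: 0 flush with its neighbours, 0.008 at the bottom. It sinks straight down under a light touch (1 N to start, 2 N at the bottom) once the fingertip is wholly over it, between its neighbours, which stop the finger sideways; the rigid slats do not give. It springs back when let go
- key (a joint): how far the release key under the sunk slat has been pressed, m: 0 untouched, 0.005 fully home. It begins where the slat's 8 mm end, moves at about 7 to 10 N, stops hard (the slat's top is then 13 mm below its neighbours), and stays where it is left; the slat then springs back by its own 8 mm only
- drawer: the keeper's drawer; its flush aluminium front plate, 228 mm wide (y) and 26 mm high (15 to 41 mm above the table), lies in the keeper's front face under the strip. Its origin lies at the keeper's origin while shut and 30 mm toward -x of the keeper when released; geared to the key, it comes out by itself, 6 mm for each mm of key. Not to be touched
- grease_tin: round tin, 54 mm across and 24 mm high, standing on the keeper's deck behind the strip; origin at the centre of its underside. Leave alone.
- housing_1: small white moulded part, 25x28x24 mm, standing on the keeper's deck behind the strip; origin at its underside. Leave alone.
- marker: marker pen, 17x133x19 mm, lying in front of the keeper; origin at its underside. Leave alone.
- screwdriver_orange: screwdriver, 29x170x32 mm, lying in front of the keeper; origin at its underside. Leave alone.
- label_roll: roll of labels, 59 mm across, 30 mm high, right of the keeper; origin at the centre of its underside. Leave alone.
- glue_bottle_2: glue bottle with needle cap, 26 mm across, 106 mm high, on the right in front; origin at the centre of its underside. Leave alone.

How it is judged:
By the outcome, as a careful person would: the job done as asked, in the order asked, and still so for the second after the job is handed in, with the robot touching nothing.
It also fails if it takes over 64 s, if anything falls off the work surface, if the arm or the gripper's body presses on something with over 40 N, if the wrist force passes 120 N, or if a joint passes its speed limit or range.

## Working session

There is one attempt and no reset: what is moved stays moved. The work goes in short steps, each a Python script; the robot and the scene stay as the last script left them, time stands still between calls to the robot, and variables do not carry over. Pictures are saved under pics/ and viewed, at most 10 in all, crops included, and the job is handed in when it is done.

```bash
ls; mkdir -p pics
python3 - <<'E'
from station import ctrl, get_state, vision, ticket, models
import cv2, numpy as np
for n in("top","side"):
    p,d=vision.grab_frame(n); cv2.imwrite(f"pics/{n}0.png",p); np.save(f"{n}_d.npy",d)
    c=vision.camera_info(n); print(n,c)
    for t in("keeper","strip_right","end_left"):
        print(t,[(r["p"],r["point"],r["mask"].sum()) for r in models.masks_of(n,t)][:3])
s=get_state(); print(s); print(ctrl.pinch_z)
E
```

```text
pics
top {'mtx': array([[399.62305656,   0.        , 273.78529942],
       [  0.        , 399.62305656, 206.25903984],
       [  0.        ,   0.        ,   1.        ]]), 'dist_coeffs': array([0.00061387, 0.        , 0.        , 0.        , 0.        ]), 'R': array([[ 0.01354865, -0.9998093 ,  0.01406416],
       [-0.99630886, -0.01469091, -0.08457436],
       [ 0.08476485, -0.01286638, -0.99631791]]), 't': array([-0.13202406,  0.4874815 ,  0.89279833])}
keeper [(0.9, [269.9, 164.1], np.int64(6836))]
strip_right [(0.95, [267.2, 164.1], np.int64(6931))]
end_left []
side {'mtx': array([[385.80180795,   0.        , 280.82621148],
       [  0.        , 385.80180795, 210.26426164],
       [  0.        ,   0.        ,   1.        ]]), 'dist_coeffs': array([0.0062968, 0.       , 0.       , 0.       , 0.       ]), 'R': array([[ 0.99995332, -0.00931472, -0.00256763],
       [-0.00641782, -0.44166097, -0.89715907],
       [ 0.00722276,  0.89713367, -0.44170013]]), 't': array([-0.50928259,  0.01618267,  1.17375819])}
keeper [(0.56, [302.4, 235.6], np.int64(3112)), (0.19, [288.6, 206.4], np.int64(91))]
strip_right [(0.96, [305.8, 236.2], np.int64(3044))]
end_left []
{'time': 0.4, 'qpos': array([-1.0455094 ,  0.50767705, -0.23759534,  1.50031207,  0.12569774,
        1.14890139, -0.15479841]), 'qd': array([-0.00120663, -0.00122248,  0.00069094, -0.00057785, -0.00060035,
       -0.00010549,  0.00015385]), 'tau': array([ 9.59288518e-04, -6.19709659e+01, -2.18182281e+00, -2.49633086e+01,
        1.36906034e-02,  4.80149989e-03,  4.03828096e-06]), 'tcp_pos': array([0.25472552, 0.57065788, 0.23112602]), 'eef_rot': array([-4.11983555e-05,  2.08362704e-01,  9.78051613e-01, -1.53855853e-04]), 'contact_force': array([-0.51979639, -0.15933699,  0.13226446]), 'wrist_torque': array([-0.00293861,  0.04105441,  0.01150973]), 'gripper_force': 0.0, 'width': 0.08553902852296887}
-0.0187
```

Run:
```python
import cv2
a=cv2.imread("pics/top0.png")[80:300,150:420]; cv2.imwrite("pics/topc.png",cv2.resize(a,None,fx=2.7,fy=2.7,interpolation=cv2.INTER_CUBIC))
a=cv2.imread("pics/side0.png"); cv2.imwrite("pics/sidec.png",cv2.resize(a,None,fx=1.4,fy=1.4))
```

```text
(no output)
```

View pics/topc.png

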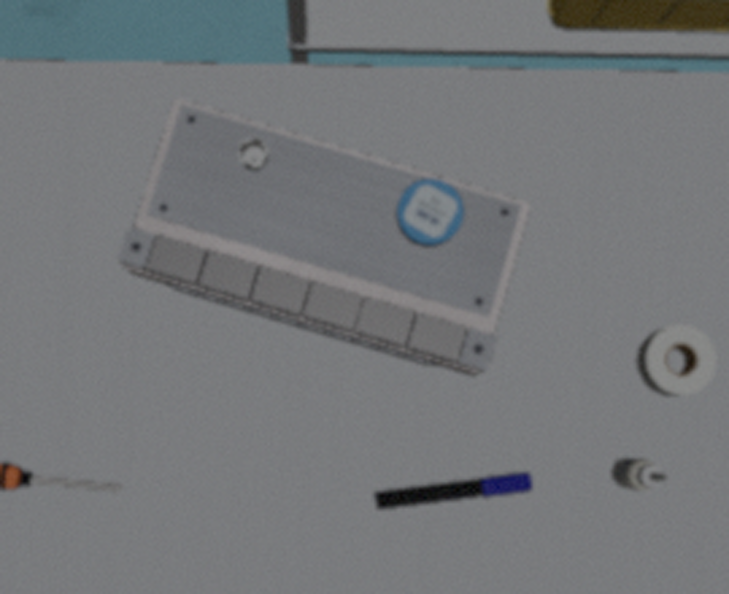

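View pics/sidec.png

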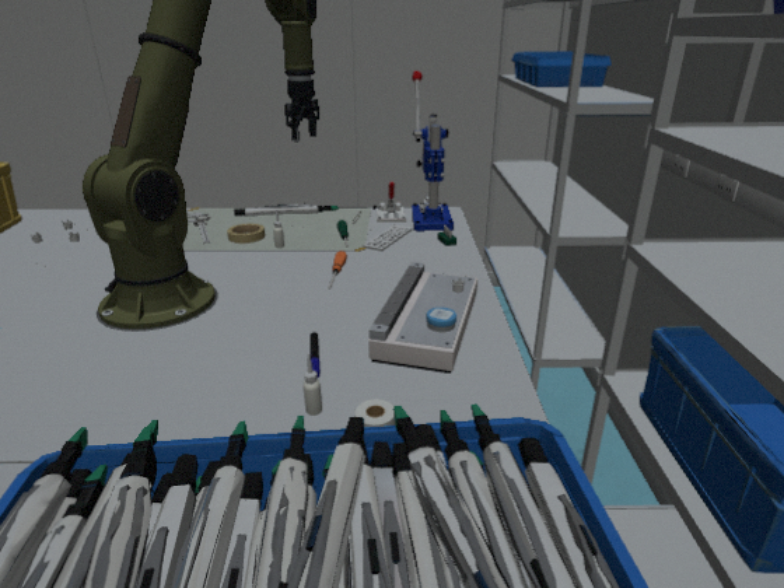

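The top picture shows the strip running from the left end block at about (200, 171) px to the right block at about (327, 209) px. The tin and the housing are on the deck behind it.

```bash
cat > h.py <<'E'
from station import ctrl, get_state, vision, ticket, models
import numpy as np, cv2
def w(n,px,z):
    c=vision.camera_info(n); u=cv2.undistortPoints(np.array([[px]],float),c["mtx"],c["dist_coeffs"])[0,0]
    R=c["R"];o=-R.T@c["t"];r=R.T@np.array([*u,1]); return o+r*(z-o[2])/r[2]
E
python3 - <<'E'
from h import *
c=lambda x,y:((x+.5)/2.7-.5+150,(y+.5)/2.7-.5+80)
L=w("top",c(136,247),.07);R=w("top",c(478,348),.07)
print(L,R,np.linalg.norm(L-R))
y=(L-R)/np.linalg.norm(L-R); x=np.array([y[1],-y[0],0]); print("yaw",np.arctan2(x[1],x[0]))
# slat gaps seen in the crop (approx)
for p in [(203,265),(255,280),(308,295),(361,311),(413,328),(465,345)]:
    q=w("top",c(*p),.07)-(L+R)/2; print(np.round([q@x,q@y],4))
# side view check: screen corners
for p in [(418,266),(378,335)]:
    q=w("side",(p[0]/1.4,p[1]/1.4),.07); print(q,np.round([(q-(L+R)/2)@x,(q-(L+R)/2)@y],4))
d=np.load("top_d.npy"); 
ci=vision.camera_info("top")
for s in np.linspace(-.144,.144,5):
    P=(L+R)/2+s*y; X=ci["R"]@P+ci["t"]; px=ci["mtx"]@X/X[2]; print(d[int(round(px[1])),int(round(px[0]))]-X[2])
M=(L+R)/2
for k in(0,1):
    a=np.arctan2(y[1],y[0])+k*np.pi; qt=[0,np.cos(a/2),np.sin(a/2),0]
    for P in (L,M,R): print(k,qt,ctrl.ik(P+[0,0,.03],qt))
E
```

```text
[0.55947823 0.03705764 0.07      ] [ 0.48183445 -0.23940199  0.07      ] 0.28715585534593513
yaw -0.2737970707120238
[0.0014 0.0876]
[0.0017 0.0439]
[ 0.0022 -0.0004]
[ 0.0019 -0.045 ]
[ 0.0006 -0.089 ]
[-0.0007 -0.1329]
[0.56352242 0.02535756 0.07      ] [0.0071 0.1334]
[ 0.48155287 -0.26698882  0.07      ] [ 0.0072 -0.1702]
0.00020925406151484083
0.0013464706157677586
0.012469551332465856
-0.0024360606731567147
0.0034160024921191523
0 [0, np.float64(0.7969909068829298), np.float64(0.6039913032038831), 0] [-0.27451488  0.55900176  0.25347072  1.84764751 -0.1944823   0.75893615
 -0.19017629]
0 [0, np.float64(0.7969909068829298), np.float64(0.6039913032038831), 0] [-0.05509364  0.5268959   0.30081846  1.92682134 -0.22778124  0.72056697
  0.10555732]
0 [0, np.float64(0.7969909068829298), np.float64(0.6039913032038831), 0] [ 0.01022311  0.59872005  0.63512224  1.9097142  -0.48909537  0.79187143
  0.64109134]
1 [0, np.float64(-0.6039913032038831), np.float64(0.79699090688293), 0] [ 0.2334779   0.58748063 -0.53354842  1.84089207  0.3956957   0.8202841
  2.36677845]
1 [0, np.float64(-0.6039913032038831), np.float64(0.79699090688293), 0] [ 0.43641213  0.53373694 -0.43433496  1.92046174  0.31785165  0.75463308
  2.68900372]
1 [0, np.float64(-0.6039913032038831), np.float64(0.79699090688293), 0] [-0.22721949  0.81244434  1.15066688  1.91226847 -0.8791867   1.03640966
 -2.09645441]
```

```bash
cat >> h.py <<'E'
L=np.array([.55948,.03706,.07]);R=np.array([.48183,-.23940,.07]);M=(L+R)/2
Y=(L-R)/np.linalg.norm(L-R); a=np.arctan2(Y[1],Y[0]); Q=[0,np.cos(a/2),np.sin(a/2),0]
def at(s,z): p=M+s*Y; return np.array([p[0],p[1],z])
def fz(n=4):
    f=[]
    for _ in range(n): f.append(get_state()["contact_force"]); ctrl.pause(.02)
    return np.mean(f,0)
E
python3 - <<'E'
from h import *
ctrl.close_gripper(20)
ctrl.movep(at(.149,.13),Q); print(get_state()["time"])
ctrl.movel(at(.149,.078)); ctrl.pause(.2)
f0=fz(); s=get_state(); print(s["time"],s["tcp_pos"],s["width"],f0)
z=.078
while z>.064:
    z-=.0007; ctrl.movel(at(.149,z),max_speed=.02); f=fz(2)-f0
    s=get_state(); print(round(s["time"],2),round(z,4),s["tcp_pos"][2].round(4),f.round(2))
    if f[2]>1.5: break
E
```

```text
3.3833
4.15 [0.56148336 0.04234981 0.07888728] 0.0001523793786122523 [-0.13127957 -0.17405131  0.29650689]
4.43 0.0773 0.0774 [ 0.18 -1.13 -0.6 ]
4.72 0.0766 0.0765 [-0.19  0.24 -0.57]
5.0 0.0759 0.0758 [ 0.01  0.58 -0.77]
5.28 0.0752 0.0752 [ 0.45  0.64 -0.71]
5.57 0.0745 0.0745 [-0.2  -0.4  -0.76]
5.85 0.0738 0.0738 [ 0.65  0.22 -0.15]
6.13 0.0731 0.0731 [-0.54  0.58 -0.58]
6.42 0.0724 0.0724 [ 0.42  0.12 -0.15]
6.7 0.0717 0.0717 [ 0.01 -0.27 -0.07]
6.98 0.071 0.0709 [ 0.24 -0.   -0.35]
7.27 0.0703 0.0703 [ 0.18 -0.22  0.12]
7.55 0.0696 0.0702 [-1.3   0.6   5.74]
```

Run:
```python
from h import *
ctrl.movel(at(.149,.0735),max_speed=.03)
for c in (.110,.066,.022,-.022,-.066,-.110):
    ctrl.movel(at(c,.0735),max_speed=.1); ctrl.pause(.15); f0=fz(4)
    for z in (.0706,.0701,.0698,.0695,.0691,.0686,.068,.067):
        ctrl.movel(at(c,z),max_speed=.015 if z<.0706 else .03); f=(fz(3)-f0)[2]
        if f>2.2: break
    s=get_state(); print(c,round(s["time"],2),z,s["tcp_pos"].round(4),f.round(2))
    if f<2.2: break
    ctrl.movel(at(c,.0735),max_speed=.04)
```

```text
0.11 9.49 0.0698 [0.5504 0.0048 0.0701] 5.01
0.066 11.45 0.0698 [ 0.5385 -0.0376  0.0701] 5.77
0.022 14.91 0.067 [ 0.5267 -0.08    0.067 ] 1.38
```

The slat at +22 mm gives way, sinking 3 mm under about 1.4 N. Now I press it home.

Run:
```python
from h import *
ctrl.movel(at(.022,.0635),max_speed=.02)
z=.0625
while z>.0535:
    ctrl.movel(at(.022,z),max_speed=.015); f=fz(2); s=get_state()
    print(round(s["time"],2),round(z,4),s["tcp_pos"][2].round(4),f.round(1))
    if f[2]>16 or abs(f[:2]).max()>10: break
    z-=.0007
```

```text
15.52 0.0625 0.0625 [ 0.1 -0.1  1.3]
15.8 0.0618 0.0619 [ 0.5 -0.4  3.5]
16.08 0.0611 0.0613 [-0.5  0.1  4.6]
16.37 0.0604 0.0606 [-0.   0.3  5.4]
16.65 0.0597 0.0599 [-0.1  0.4  5.6]
16.93 0.059 0.0592 [-0.2  0.8  5.5]
17.22 0.0583 0.0585 [0.2 0.1 5.2]
17.5 0.0576 0.0578 [-0.9 -0.2  5.9]
17.78 0.0569 0.0571 [-0.5 -0.2  5.4]
18.07 0.0562 0.0568 [-1.2  0.8 10.5]
18.35 0.0555 0.0567 [-2.9  0.6 16.6]
```

Run:
```python
from h import *
ctrl.pause(.3)
ctrl.movel(at(.022,.076),max_speed=.04); ctrl.movel(at(.022,.16))
ctrl.movep(np.array([.40,.30,.25]),Q); ctrl.pause(.3)
p,d=vision.grab_frame("top"); cv2.imwrite("pics/top1.png",cv2.resize(p[80:300,150:420],None,fx=2.7,fy=2.7,interpolation=cv2.INTER_CUBIC))
s=get_state();print(s["time"],s["tcp_pos"],s["contact_force"])
```

```text
21.8917 [0.40032075 0.29957838 0.24993342] [-0.1052274  -0.92270137 -0.13157118]
```

View pics/top1.png

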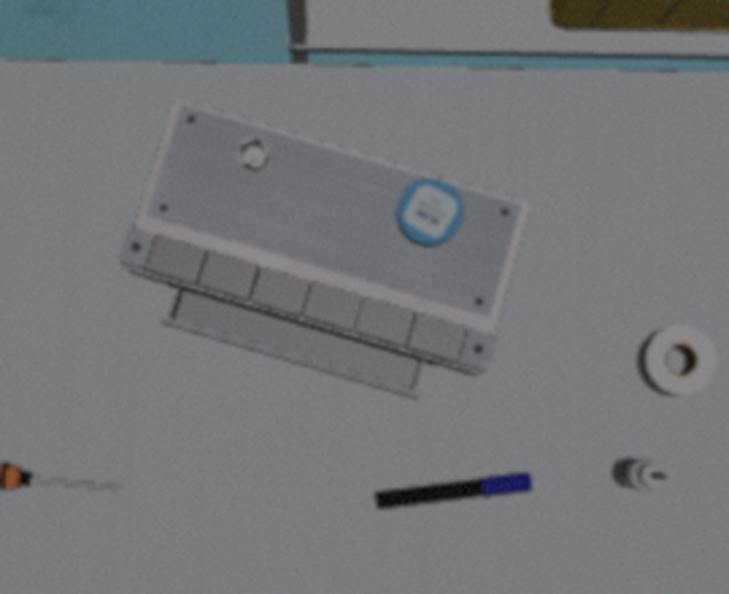

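The picture shows the drawer sprung out along its whole width, with its front edge running from about (212, 199) to (304, 226) px. Everything else is where it was.

```bash
python3 -c "
from station import ticket; print(ticket.close_job())"
```

```text
the job is handed in; nothing more can be done
None
```

I touched the left end block, then felt along the strip and found the sprung slat third from the left (22 mm left of the middle); I pressed its key to the hard stop, the drawer sprung out, and I let go, backed clear and handed in the job at about 22 s on the robot clock.

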